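Clamp the wheel hub in its bench block

ROBOT

A 7-joint arm with a two-finger parallel gripper is mounted at the origin on the work surface. World frame = base frame: x ahead of the robot, y to its left, z up, the work surface at z = 0. Lengths are in m, angles in rad, forces in N, time in s.
With the tool pointing down it reaches from about 0.425 to 1.025 m from the base axis. Payload 9.4 kg.
Tool frame: the origin (TCP) lies midway between the tips of the shut fingers; the grasp point (between the pads) lies 19 mm behind it; z points along the fingers, y is the direction in which the jaws open and shut (so a half turn about z gives the same grasp; the last joint's range is limited). The gripper opens to 93 mm and grips with 3 to 60 N. Pads are 15 mm wide; open, the fingers measure 128 mm over their backs; the gripper's body (75 mm by 188 mm) begins 65 mm behind the grasp point.
Start: joints at [-1.424, 0.599, -0.003, 1.599, 0.002, 0.943, -0.08], TCP at [0.161, 0.707, 0.219] pointing down, gripper open.
Joint ranges: [-2.57, 2.57], [-0.35, 1.97], [-1.29, 1.29], [0.11, 2.56], [-1.05, 4.19], [0.11, 1.86], [-2.63, 2.63]. Speed limits (rad/s): [2.22, 2.22, 3.01, 3.01, 3.14, 3.14, 3.14].

INTERFACE

Orientations are given as a rotation vector (axis times angle).
In Python, from station import manip, viewer, job gives the robot as it stands.
- The arm moves only by the tool jog_arm, never from a script. Its argument "steps" is a list that holds one entry, the list of rows, each a list of 7 numbers: the turn, a rotation vector about the world's x, y, z in units of 6 degrees (1.0 is 6 degrees), then the shift along the world's x, y, z in units of 25 mm (1.0 is 25 mm), then the opening, from -1 (shut) to 1 (fully open), so that 0 is half open. A call has 1 to 10 rows; each row is the pose to reach, as a shift and turn from the pose measured when the call began; what a row does not reach only later rows make up. A row lasts 1/10 s, in which the tool goes at most 50 mm and 8.59 degrees, less where a joint would pass 70% of its speed; a pose out of reach is approached as far as the arm can. A call with a gripper value outside its range is refused whole. The fingers move at their own pace and stop on an object; "newtons" is the grip in N (left out, the last holds). Time passes only in rows, so rows that repeat a pose let the fingers close. It gives the time, the measured TCP pose, the force and the opening at its end, in the units of the state.
- manip.observe(): the state, without advancing time (a new reading comes with each control period).
- viewer.read_camera(name): name is "scene" or "top"; returns the picture (420x560x3 uint8, red, green, blue); there is no depth.
- viewer.camera_params(name): a dict with "vfov" (degrees; the focal length in pixels is half the picture's height over the tangent of half this angle, whatever the lens; pixels are square), "cx", "cy" (the principal point, pixels), "rvec" (rotation vector, rad) and "tvec" (3), from world to camera coordinates, as OpenCV has them. Camera axes: x right, y down, z forward; pixel columns grow to the right and rows downward; lengths in m; the calibration is good to about 2 mm. A picture is of the moment at which its call begins. camera_params takes no time and is no camera call.
- job.finish_job(): hands the job in, once; it reports no verdict.
The state is a dict: "time": time; "joint_positions": joint angles; "qvel": joint speeds; "effort": joint torques, N m; "position": TCP position; "tcp_rot": TCP orientation; "ft_force": force on the tool from outside, world axes, zero at the start; "moment": the same for the moment, N m; "finger_gap": opening from 0.0 (shut) to 1.0 (fully open).
Only numpy, scipy, OpenCV 4.12 (cv2) and the standard library are available. Lean on these libraries where they do the work, as an engineer would, in place of code of your own. Each camera call takes 0.05 s, during which the arm holds its last target. There are 200 camera calls.

TASK

The wheel hub is standing in one of the two blue bench clamp blocks, but that block's red-ended lever is still open. Swing that lever fully down shut so the hub is clamped, keep the hub seated upright in its socket, and leave the empty block's lever open as it is.

Things in the scene. Friction and masses are not known exactly. Their poses are not given: they have to be found in the camera images.
- clamp_a: Blue clamp block holding the hub, fixed to the bench: 170 x 60 x 45 mm high, side feet to y = +-47 mm, 10 mm high. Origin: centre of the underside; x along the block, z up. Socket at x = +52 mm; lever hinge axis along y through x = -10, z = 53 mm, between cheeks up to z = 63 mm. Shut, the lever lies flat above the block pointing to -x: top face z = 58 mm, tip x = -95 mm.
- lever_a (a joint): Hub block's lever, rad: 0 shut, 1.57 straight up, stop at 1.7; starts at 0.9 to 1.25, leaning to -x. To shut, push its grip to -x and down from the hub's side. Bar 10 mm thick, 14 mm wide, 85 mm from hinge axis to tip, the last 45 mm a red grip 22 mm wide. Stiff hinge: moves at 1.5 to 2 N at the grip, stays where left.
- lever_b (a joint): Lever of the empty block, which is identical and stands at least 230 mm away, centre to centre; same angles, 0 shut, 1.57 straight up. It starts open at 1.0 to 1.3 and is to be left so. All other things on the bench lie over 100 mm from both levers and are under 160 mm high.
- hub_mid (a point): Middle of the loose hub (0.16 kg): black barrel, two silver flanges 52 mm across, dark end caps, 74 mm high above its seat; stands upright in clamp_a's socket, its 15 mm axle end 26 mm deep with 3 mm play. The point is on its axis (z up), 37 mm above the block's top, 82 mm above the bench; hub top at 119 mm.

How it is judged:
At the end, for the whole second after the job is handed in: The lever of the block that holds the hub is down within 0.17 rad (10 degrees) of fully shut; the hub still stands in its socket, within 15 mm of where it was and within 0.25 rad of upright; the empty block's lever still stands open, between 0.75 and 1.6 rad (value of joint lever_a below 0.17 rad and angle between hub_mid's own z axis and vertical below 0.25 rad and distance of hub_mid from where it was at the start of the episode below 0.015 m and value of joint lever_b between 0.75 and 1.6 rad); the robot touches nothing.
It fails at once if the hub is knocked over or lifted out (tilt over 0.4 rad or moved more than 25 mm) (angle between hub_mid's own z axis and vertical above 0.4 rad or distance of hub_mid from where it was at the start of the episode above 0.025 m).
It fails at once if the empty block's lever is swung shut (below 0.6 rad) (value of joint lever_b below 0.6 rad).
It also fails if it takes over 35 s, if anything falls off the work surface, if the arm or the gripper's body presses on something with over 40 N, if the wrist force passes 120 N, or if a joint passes its speed limit or range.

## Working session

There is one attempt and no reset: what is moved stays moved. The work goes in short steps, Python scripts to look and compute and a tool call to move; the robot and the scene stay as the last step left them, time stands still between calls to the robot, and variables do not carry over. Pictures are saved under pics/ and viewed, about 8 in all and at most 12, crops included, and the job is handed in when it is done.

Besides the shell and the picture viewer there is one more tool, called after ">>>" by a JSON object that holds its "op" and its "data", one argument or row to a line. jog_arm: Moves the arm, as the interface text tells. Its arguments: {"type":"object","properties":{"steps":{"type":"array"},"newtons":{"type":"number"}},"required":["steps"]}

```bash
mkdir -p pics
python3 - <<'E'
from station import manip, viewer
import cv2
for n in("scene","top"):
    cv2.imwrite(f"pics/{n}0.png",viewer.read_camera(n)[:,:,::-1]); print(viewer.camera_params(n))
print(manip.observe())
E
```

```text
{'vfov': 55.08541346785394, 'cx': 277.84423706548006, 'cy': 209.03263633500873, 'rvec': array([ 0.89177539,  2.54440417, -1.01296565]), 'tvec': array([ 0.4845969 , -0.22864619,  1.05403512])}
{'vfov': 51.06762946970407, 'cx': 280.5948039775266, 'cy': 208.4285421744658, 'rvec': array([ 2.14545508, -2.17085839,  0.12451201]), 'tvec': array([0.01605157, 0.63035743, 0.69256013])}
{'time': 0.1, 'joint_positions': array([-1.42367633,  0.60001203, -0.00250479,  1.60001821,  0.00179622,
        0.94290457, -0.0797656 ]), 'qvel': array([ 1.09581045e-03, -1.16123759e-03,  1.53743980e-03, -2.22870122e-03,
        2.98766585e-04, -4.87793665e-04, -9.82342556e-05]), 'effort': array([ 5.10412108e-03, -7.66551304e+01,  1.50151759e+00, -2.52933133e+01,
       -5.24374063e-02,  1.37244689e-02,  5.71239286e-05]), 'position': array([0.16086051, 0.70650033, 0.2178821 ]), 'tcp_rot': array([-3.50749839e-01, -3.12194523e+00,  2.10563232e-03]), 'ft_force': array([ 0.73496328, -0.32190042,  0.25573957]), 'moment': array([ 0.06924755, -0.03134637, -0.06425356]), 'finger_gap': 1.0014030426024028}
```

View pics/scene0.png

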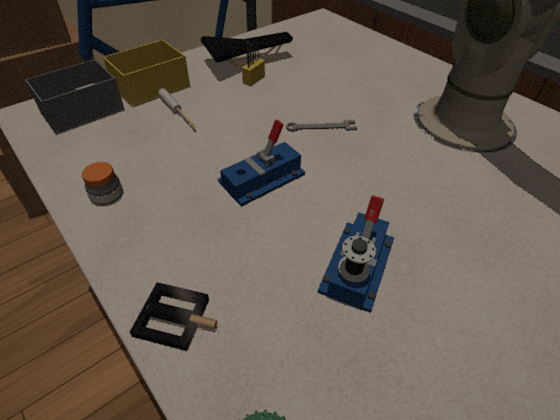

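View pics/top0.png

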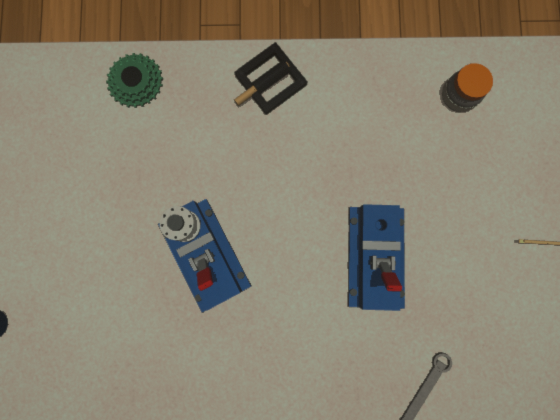

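The scene view shows the hub block at about (358,255), with the hub top at (359,245) and the red grip at (374,208). In the top view the hub top is at (176,223) and the red grip at (205,277). The empty block is at (383,258) in top. I'll zoom in on both.

Run:
```python
import cv2,numpy as np
a=cv2.imread("pics/top0.png")[190:320,145:265]; b=cv2.imread("pics/scene0.png")[185:315,305:405]
f=lambda i:cv2.resize(i,None,fx=3.5,fy=3.5,interpolation=cv2.INTER_CUBIC)
cv2.imwrite("pics/crop0.png",np.clip(np.hstack([f(a),f(b)])*1.5,0,255))
```

```text
[ WARN:0@0.082] global loadsave.cpp:1063 imwrite_ Unsupported depth image for selected encoder is fallbacked to CV_8U.
```

View pics/crop0.png

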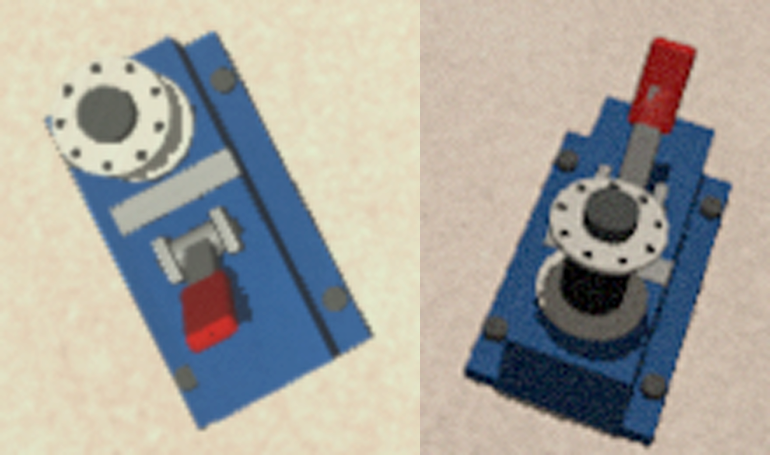

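```bash
cat > fit.py <<'E'
import cv2,numpy as np
from scipy.optimize import least_squares
from station import viewer
P={n:viewer.camera_params(n) for n in("scene","top")}
def proj(n,p):
    c=P[n];f=210/np.tan(np.radians(c["vfov"]/2))
    return cv2.projectPoints(np.array(p,float).reshape(-1,3),c["rvec"],c["tvec"],np.array([[f,0,c["cx"]],[0,f,c["cy"]],[0,0,1]]),None)[0][:,0]
def world(s,p):
    c,k=np.cos(s[2]),np.sin(s[2]);p=np.atleast_2d(p)
    return np.c_[s[0]+c*p[:,0]-k*p[:,1],s[1]+k*p[:,0]+c*p[:,1],p[:,2]]
def tip(q,r=.085,n=0): return [-.010-r*np.cos(q)+n*np.sin(q),0,.053+r*np.sin(q)+n*np.cos(q)]
E
python3 - <<'E'
from fit import *
T=lambda x,y:(x/3.5+145,y/3.5+190)
S=lambda x,y:((x-420)/3.5+305,y/3.5+185)
best=None
for sg in(1,-1):
  obs=lambda q:[("top",[.052,0,.119],T(107,114)),("top",[-.085,sg*.03,.045],T(335,355)),("top",[-.085,-sg*.03,.045],T(203,428)),("top",[.085,sg*.03,.045],T(172,38)),
   ("top",tip(q),T(212,330)),("scene",[.052,0,.119],S(612,215)),("scene",tip(q),S(675,43)),
   ("scene",[-.085,sg*.03,.045],S(714,130)),("scene",[-.085,-sg*.03,.045],S(608,98))]
  res=lambda s:np.concatenate([proj(n,world(s,p))[0]-o for n,p,o in obs(s[3])])
  for y in np.arange(-3,3,1):
    r=least_squares(res,[.6,0,y,1.1],loss="soft_l1")
    if best is None or r.cost<best[0].cost: best=(r,sg,res(r.x))
r,sg,e=best
print(r.cost,sg,r.x);print(e.reshape(-1,2).round(1))
s=r.x
for q in(s[3],.6,.3,0): print(q,world(s,tip(q)),world(s,tip(q,.065)))
print("hub",world(s,[.052,0,.082]),"axis -x dir",-np.cos(s[2]),-np.sin(s[2]))
E
```

```text
89.24572832706218 -1 [0.55514473 0.14114912 0.46931727 1.09266089]
[[ -1.1   0.1]
 [ -1.    1.9]
 [  3.3  -1.3]
 [ -1.1  -0.4]
 [ -1.7   0.6]
 [ -2.   -3.6]
 [ -1.9  -1. ]
 [-32.1 -11.2]
 [ 29.4   7.9]]
1.0926608873318602 [[0.51134412 0.1189375  0.12846762]] [[0.51955161 0.12309958 0.11071054]]
0.6 [[0.48365762 0.10489748 0.10099461]] [[0.49837958 0.11236309 0.08970176]]
0.3 [[0.47380231 0.09989978 0.07811922]] [[0.49084317 0.10854132 0.07220881]]
0 [[0.47041639 0.09818276 0.053     ]] [[0.48825393 0.1072283  0.053     ]]
hub [[0.60152235 0.16466754 0.082     ]] axis -x dir -0.891877279005636 -0.45227748030772325
```

Run:
```python
from fit import *
T=lambda x,y:(x/3.5+145,y/3.5+190)
S=lambda x,y:((x-420)/3.5+305,y/3.5+185)
sg=-1
obs=lambda q:[("top",[.052,0,.119],T(107,114)),("top",[-.085,sg*.03,.045],T(335,355)),("top",[-.085,-sg*.03,.045],T(203,428)),("top",[.085,sg*.03,.045],T(172,38)),
   ("top",tip(q),T(212,330)),("scene",[.052,0,.119],S(612,215)),("scene",tip(q),S(675,43)),
   ("scene",[-.085,-sg*.03,.045],S(714,130)),("scene",[-.085,sg*.03,.045],S(608,98))]
res=lambda s:np.concatenate([proj(n,world(s,p))[0]-o for n,p,o in obs(s[3])])
r=least_squares(res,[.555,.14,.47,1.1],loss="soft_l1");s=r.x
print(r.cost,s);print(res(s).reshape(-1,2).round(1))
for q in(s[3],.6,.3,0): print(q,world(s,tip(q)),world(s,tip(q,.065)))
print("hub",world(s,[.052,0,.082]),"axis -x dir",-np.cos(s[2]),-np.sin(s[2]))
# empty block rough
print("b?", [proj("top",[x,y,.045]).round() for x,y in((.5,-.15),(.55,-.1),(.55,-.2))])
from scipy.spatial.transform import Rotation as R
from station import manip
print(R.from_rotvec(manip.observe()["tcp_rot"]).as_matrix().round(3))
```

```text
13.9559479877429 [0.55528095 0.14239949 0.45152861 1.09332699]
[[-1.4 -0.2]
 [-2.5  2.6]
 [ 1.5 -1.3]
 [-0.9 -0.6]
 [-3.2  0.7]
 [-2.  -3.3]
 [-0.9 -0.4]
 [ 0.3 -0.4]
 [-0.6 -1.5]]
1.0933269942919925 [[0.51113742 0.12099245 0.12849366]] [[0.519407   0.12500271 0.11073044]]
0.6 [[0.48316032 0.10742519 0.10099461]] [[0.49801275 0.11462775 0.08970176]]
0.3 [[0.47321767 0.10260358 0.07811922]] [[0.49040955 0.11094064 0.07220881]]
0 [[0.46980174 0.10094705 0.053     ]] [[0.48779737 0.10967388 0.053     ]]
hub [[0.60206958 0.16508925 0.082     ]] axis -x dir -0.8997811593409435 -0.4363414549353152
b? [array([[380., 287.]]), array([[348., 256.]]), array([[410., 256.]])]
[[-0.975  0.222 -0.   ]
 [ 0.222  0.975 -0.001]
 [-0.    -0.001 -1.   ]]
```

The fit is good to a few mm: lever_a is at about 1.09 rad. The empty block is at about (0.55,-0.15), out of the way. I'll move above the hinge with the fingers shut and the jaw axis along the block's y.

>>> {"op": "jog_arm", "data": {
  "steps": [
    [[0,0,6.45,15.5,-22.7,0,-1],[0,0,6.45,15.5,-22.7,0,-1],[0,0,6.45,15.5,-22.7,0,-1],[0,0,6.45,15.5,-22.7,0,-1],[0,0,6.45,15.5,-22.7,0,-1],[0,0,6.45,15.5,-22.7,0,-1],[0,0,6.45,15.5,-22.7,0,-1],[0,0,6.45,15.5,-22.7,0,-1],[0,0,6.45,15.5,-22.7,0,-1],[0,0,6.45,15.5,-22.7,0,-1]]
  ]
}}

```text
time: 1.1
position: [0.4434, 0.292, 0.218]
tcp_rot: [-0.704, 3.061, -0.002]
ft_force: [0.9, 0.2, 0.6]
finger_gap: 0.188
```

>>> {"op": "jog_arm", "data": {
  "steps": [
    [[0,0,0,4.2,-6.12,0,-1],[0,0,0,4.2,-6.12,0,-1],[0,0,0,4.2,-6.12,0,-1],[0,0,0,4.2,-6.12,0,-1],[0,0,0,4.2,-6.12,0,-1],[0,0,0,4.2,-6.12,0,-1],[0,0,0,4.2,-6.12,0,-1],[0,0,0,4.2,-6.12,0,-1]]
  ]
}}

```text
time: 1.9
position: [0.5476, 0.1405, 0.218]
tcp_rot: [-0.708, 3.061, -0.001]
ft_force: [-0.8, 0.3, -0.5]
finger_gap: 0.006
```

Run:
```python
from station import manip, viewer
import cv2,numpy as np
a=viewer.read_camera("scene")[120:330,270:450,::-1];b=viewer.read_camera("top")[130:340,110:290,::-1]
cv2.imwrite("pics/c1.png",cv2.resize(np.hstack([a,b]),None,fx=2.2,fy=2.2))
print(manip.observe()["position"])
```

```text
[0.54787122 0.14019397 0.21805647]
```

View pics/c1.png

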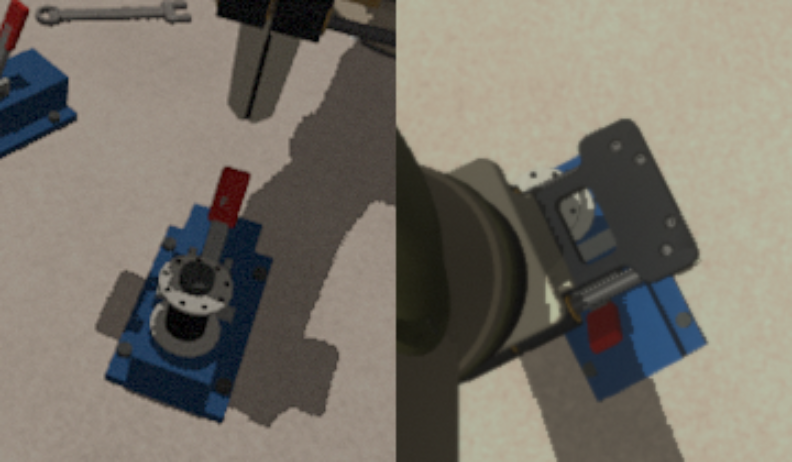

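The scene view shows the fingertips at crop (250,118), above and behind the hub and clear of the red grip at (230,195). In the top view the body is over the hinge area. I'll descend between the hub and the lever, more slowly.

>>> {"op": "jog_arm", "data": {
  "steps": [
    [[0,0,0,0,-0.04,-1,-1],[0,0,0,0,-0.04,-2,-1],[0,0,0,0,-0.04,-3,-1],[0,0,0,0,-0.04,-3.6,-1],[0,0,0,0,-0.04,-4.2,-1],[0,0,0,0,-0.04,-4.2,-1]]
  ]
}}

```text
time: 2.6
position: [0.5466, 0.1397, 0.1115]
tcp_rot: [0.708, -3.058, 0.002]
ft_force: [-0.5, -0.1, 0.7]
finger_gap: 0.006
```

Run:
```python
from fit import *
from station import manip
s=[0.55528095,0.14239949,0.45152861]
p=manip.observe()["position"];print(p)
for q in(1.05,.85,.65,.45,.25,.1,0,-.04):
    t=tip(q,.065,.005);t[0]+=.0075
    print(q,((world(s,t)[0]-p)/.025).round(2))
```

```text
[0.54657187 0.13972136 0.1114536 ]
1.05 [-0.75 -0.43  0.02]
0.85 [-1.15 -0.62 -0.25]
0.65 [-1.5  -0.79 -0.61]
0.45 [-1.77 -0.92 -1.03]
0.25 [-1.96 -1.01 -1.5 ]
0.1 [-2.05 -1.06 -1.88]
0 [-2.08 -1.07 -2.14]
-0.04 [-2.09 -1.07 -2.24]
```

>>> {"op": "jog_arm", "data": {
  "steps": [
    [[0,0,0,-0.4,-0.22,0,-1],[0,0,0,-0.75,-0.43,0,-1],[0,0,0,-0.95,-0.53,-0.12,-1],[0,0,0,-1.15,-0.62,-0.25,-1],[0,0,0,-1.33,-0.7,-0.43,-1],[0,0,0,-1.5,-0.79,-0.61,-1],[0,0,0,-1.64,-0.86,-0.82,-1],[0,0,0,-1.77,-0.92,-1.03,-1],[0,0,0,-1.77,-0.92,-1.03,-1]]
  ]
}}

```text
time: 3.5
position: [0.5015, 0.1164, 0.0848]
tcp_rot: [0.708, -3.056, 0.002]
ft_force: [-0.1, -1.0, 0.0]
finger_gap: 0.007
```

Run:
```python
from station import manip, viewer
import cv2,numpy as np
a=viewer.read_camera("scene")[120:330,270:450,::-1];b=viewer.read_camera("top")[130:340,110:290,::-1]
cv2.imwrite("pics/c2.png",cv2.resize(np.hstack([a,b]),None,fx=2.2,fy=2.2))
o=manip.observe();print(o["position"],o["ft_force"])
```

```text
[0.50181279 0.1167276  0.08531909] [-0.52362023  0.32592667 -0.48484688]
```

View pics/c2.png

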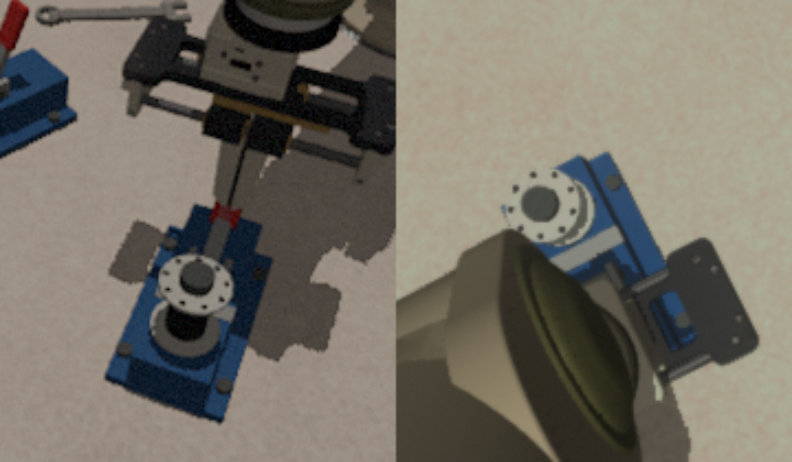

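The hub is upright and the fingertips are on the red grip at crop (225,213), with the lever well down. I'll continue down.

>>> {"op": "jog_arm", "data": {
  "steps": [
    [[0,0,0,-0.1,-0.05,-0.25,-1],[0,0,0,-0.17,-0.09,-0.45,-1],[0,0,0,-0.23,-0.12,-0.65,-1],[0,0,0,-0.26,-0.14,-0.83,-1],[0,0,0,-0.29,-0.15,-0.95,-1],[0,0,0,-0.29,-0.15,-1.05,-1],[0,0,0,-0.29,-0.15,-1.05,-1]]
  ]
}}

```text
time: 4.3
position: [0.4941, 0.1128, 0.0586]
tcp_rot: [0.708, -3.055, 0.002]
ft_force: [-0.4, 0.2, 0.6]
finger_gap: 0.008
```

Next, small presses until the force rises.

>>> {"op": "jog_arm", "data": {
  "steps": [
    [[0,0,0,0,0,-0.05,-1],[0,0,0,0,0,-0.08,-1],[0,0,0,0,0,-0.08,-1]]
  ]
}}

```text
time: 4.6
position: [0.4941, 0.1127, 0.0578]
tcp_rot: [0.708, -3.056, 0.003]
ft_force: [-2.7, 0.3, 19.2]
finger_gap: 0.008
```

There's firm contact at z = 0.058 with 19 N, so the lever is on its stop. I'll retreat straight up and check.

>>> {"op": "jog_arm", "data": {
  "steps": [
    [[0,0,0,0,0,1,-1],[0,0,0,0,0,2.5,-1],[0,0,0,0,0,4,-1],[0,0,0,0,0,6,-1],[0,0,0,-1,4,6,-1],[0,0,0,-1,6,6,-1],[0,0,0,-1,8,6,-1],[0,0,0,-1,10,6,-1],[0,0,0,-1,10,6,-1],[0,0,0,-1,10,6,-1]]
  ]
}}

```text
time: 5.6
position: [0.4668, 0.3702, 0.2077]
tcp_rot: [0.72, -3.053, -0.003]
ft_force: [0.4, 0.0, -0.5]
finger_gap: 0.008
```

Run:
```python
from station import manip, viewer
from fit import *
A=viewer.read_camera("scene");B=viewer.read_camera("top")
a=A[120:330,150:450,::-1];b=B[130:340,110:430,::-1]
cv2.imwrite("pics/c3.png",cv2.resize(np.hstack([a,b]),None,fx=1.29,fy=1.8))
o=manip.observe();print(o["position"],o["ft_force"],o["qvel"].round(3))
s=[0.55528095,0.14239949,0.45152861]
for n,off in(("scene",(150,120)),("top",(110,130))): print(n,[proj(n,world(s,tip(q)))[0].round(1) for q in(0,.17,.4)])
```

```text
[0.46808345 0.36368723 0.20729822] [ 0.23293567 -0.68279065 -0.65137654] [ 0.04  -0.017  0.031  0.03   0.004  0.001  0.009]
scene [array([375.8, 210.1]), array([377.1, 205.2]), array([378.3, 199.9])]
top [array([223.4, 308.7]), array([221.8, 309. ]), array([218.6, 307. ])]
```

View pics/c3.png

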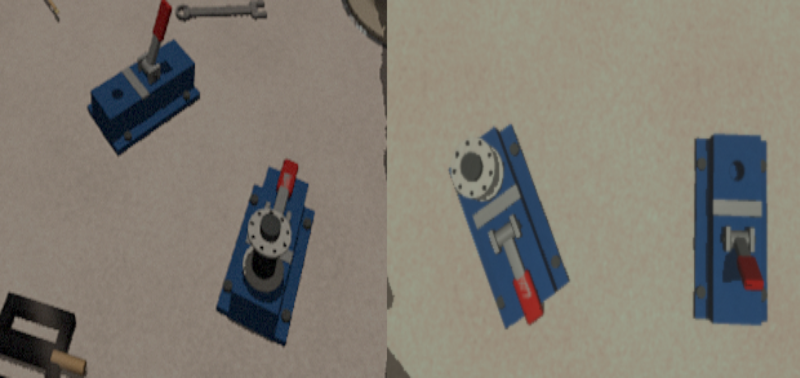

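Lever A lies flat past the block's end: its tip is at scene pixel (375.6,209.4), against a predicted (375.8,210.1) for 0 rad. The hub is upright and unmoved, lever B is still open, and the arm is clear.

```bash
python3 -c "
from station import job
print(job.finish_job())"
```

```text
the job is handed in; nothing more can be done
None
```

The hub block's lever is shut, and I've handed the job in; the hand-in reports no verdict. I pushed the red grip over from the hub's side with the closed fingertips and pressed it down until it met the stop, with about 19 N at z = 58 mm. Then I moved the arm up and away, finishing at about 5.6 s of the 35 s allowed.

- **Lever A:** in the last picture its tip is within about 1 pixel of the predicted position for 0 rad, and about 4 pixels from where it would be at the 0.17 rad limit.
- **Hub:** it looks upright and unmoved in its socket. I judged this by eye and did not measure its tilt or shift.
- **Lever B:** it is still standing open, also judged by eye. The arm never went near it.
- **Robot:** it is clear of everything, with under 1 N on the wrist sensor.

No check failed or disagreed. The first pose fit had two block corners swapped; I corrected that before moving. The refit still left errors of up to about 4 pixels, and the approach had enough clearance for that.

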